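Move the router tools from the stand to the tool rail in its colour order

TASK

Load the router's tools for the next job: move the four tool holders from the plywood stand to the aluminium tool rail, each into the cup of the same colour as the ring on its flange, so that the row stands in the rail's order. Lower each one taper down until its flange rests flat on the cup, never drop one, and leave the oil can and the white bottle standing where they are.

Things in the scene. Friction and masses are not known exactly. Their poses are not given: they have to be found in the camera images.
- tool_red: Loose holder, red ring, ca 0.25 kg. Origin: centre of flange underside; z up its axis (heights from there). Flange 38 mm across to 12, ring 42 to 17, neck, bright nut 30 mm across at 26 to 50 mm, slim straight bit upright to 72 mm: grip this at 40. Taper below 19 mm across, 10 at -30, stud 9 to -42. Starts upright in a 28 mm hole of the plywood stand (214x66 mm, 62 high; 4 holes 50 apart).
- tool_blue: Loose holder, blue ring, ca 0.25 kg. Origin: centre of flange underside; z up its axis (heights from there). Flange 38 mm across to 12, ring 42 to 17, neck, dark drill chuck 31 mm across at 22 to 46 mm, thin drill upright to 72 mm: grip this at 40. Taper below 19 mm across, 10 at -30, stud 9 to -42. Starts upright in a 28 mm hole of the plywood stand (214x66 mm, 62 high; 4 holes 50 apart).
- tool_yellow: Loose holder, yellow ring, ca 0.25 kg. Origin: centre of flange underside; z up its axis (heights from there). Flange 38 mm across to 12, ring 42 to 17, neck, pale disc 32 mm across at 30 to 50 mm with brass inserts, screw to 54 mm: grip this at 40. Taper below 19 mm across, 10 at -30, stud 9 to -42. Starts upright in a 28 mm hole of the plywood stand (214x66 mm, 62 high; 4 holes 50 apart).
- tool_green: Loose holder, green ring, ca 0.25 kg. Origin: centre of flange underside; z up its axis (heights from there). Flange 38 mm across to 12, ring 42 to 17, neck, dark nut 30 mm across at 26 to 50 mm, copper-coloured cone bit to 72 mm: grip this at 40. Taper below 19 mm across, 10 at -30, stud 9 to -42. Starts upright in a 28 mm hole of the plywood stand (214x66 mm, 62 high; 4 holes 50 apart).
- cup_red: Red plastic cup fixed on the tool rail, 46x74 mm from above, round 28 mm through hole deep enough for taper and stud. Origin: centre of the hole at the flat top, 62 mm above the bench, where a seated holder's origin comes to lie (4 mm play). x along the row of four cups (50 mm apart, colours in any order, rail 214 mm long), y across, z up.
- cup_blue: Blue plastic cup fixed on the tool rail, 46x74 mm from above, round 28 mm through hole deep enough for taper and stud. Origin: centre of the hole at the flat top, 62 mm above the bench, where a seated holder's origin comes to lie (4 mm play). x along the row of four cups (50 mm apart, colours in any order, rail 214 mm long), y across, z up.
- cup_yellow: Yellow plastic cup fixed on the tool rail, 46x74 mm from above, round 28 mm through hole deep enough for taper and stud. Origin: centre of the hole at the flat top, 62 mm above the bench, where a seated holder's origin comes to lie (4 mm play). x along the row of four cups (50 mm apart, colours in any order, rail 214 mm long), y across, z up.
- cup_green: Green plastic cup fixed on the tool rail, 46x74 mm from above, round 28 mm through hole deep enough for taper and stud. Origin: centre of the hole at the flat top, 62 mm above the bench, where a seated holder's origin comes to lie (4 mm play). x along the row of four cups (50 mm apart, colours in any order, rail 214 mm long), y across, z up.
- sealant_bottle: Bystander: small loose white bottle with red nozzle cap, 37 mm across, 92 mm tall, standing; origin under its centre, z up.
- oil_can: Bystander: loose grey oil can 56 mm across with thin spout, 150 mm tall, standing; origin under its centre, z up.

How it is judged:
At the end, for the whole second after the job is handed in: All four holders are released and at rest, each in the cup of its ring's colour: axis within 8 mm of the cup's centre, flange underside within 3 mm above (4 mm below) the cup's top, upright within 0.08 rad (horizontal distance between tool_red and cup_red below 0.008 m and z of tool_red in the frame of cup_red between -0.004 and 0.003 m and angle between each of tool_red, tool_blue, tool_yellow, tool_green's own z axis and vertical below 0.08 rad and linear speed of each of tool_red, tool_blue, tool_yellow, tool_green below 0.02 m/s and angular speed of each of tool_red, tool_blue, tool_yellow, tool_green below 0.3 rad/s and horizontal distance between tool_blue and cup_blue below 0.008 m and z of tool_blue in the frame of cup_blue between -0.004 and 0.003 m and horizontal distance between tool_yellow and cup_yellow below 0.008 m and z of tool_yellow in the frame of cup_yellow between -0.004 and 0.003 m and horizontal distance between tool_green and cup_green below 0.008 m and z of tool_green in the frame of cup_green between -0.004 and 0.003 m); the robot touches nothing.
It fails at once if a holder is dropped (falls free of the fingers faster than 0.65 m/s, about 20 mm of fall) ((linear speed of tool_red above 0.65 m/s and contact force between tool_red and the fingers below 0.1 N) or (linear speed of tool_blue above 0.65 m/s and contact force between tool_blue and the fingers below 0.1 N) or (linear speed of tool_yellow above 0.65 m/s and contact force between tool_yellow and the fingers below 0.1 N) or (linear speed of tool_green above 0.65 m/s and contact force between tool_green and the fingers below 0.1 N)).
It fails at once if the white bottle is pushed more than 30 mm or tipped over (distance of sealant_bottle from where it was at the start of the episode above 0.03 m or angle between sealant_bottle's own z axis and vertical above 0.5 rad).
It fails at once if the oil can is pushed more than 30 mm or tipped over (distance of oil_can from where it was at the start of the episode above 0.03 m or angle between oil_can's own z axis and vertical above 0.5 rad).
It also fails if it takes over 112 s, if anything falls off the work surface, if the arm or the gripper's body presses on something with over 40 N, if the wrist force passes 120 N, or if a joint passes its speed limit or range.

ROBOT

A 6-joint arm with a two-finger parallel gripper is mounted at the origin on the work surface; the furniture and walls round the work are solid. World frame = base frame: x ahead of the robot, y to its left, z up, the work surface at z = 0. Lengths are in m, angles in rad, forces in N, time in s.
With the tool pointing down it reaches from about 0.375 to 0.9 m from the base axis. Payload 3.1 kg.
Tool frame: the origin (TCP) lies between the finger pads; the fingertips stand 11 mm ahead of it and the grasp point (between the pads) lies 8 mm behind it; z points along the fingers, y is the line along which they close (so a half turn about z gives the same grasp; the last joint's range is limited). The gripper opens to 87 mm and grips with 3 to 60 N. Pads are 19 mm wide; open, the fingers measure 117 mm over their backs; the gripper's body (75 mm by 190 mm) begins 51 mm behind the grasp point.
Start: joints at [1.171, 0.527, 1.433, -0, 1.181, -0.178], TCP at [0.137, 0.61, 0.234] pointing down, gripper open.
Joint ranges: [-3.08, 3.08], [-0.75, 2.2], [0.22, 2.44], [-1.43, 4.57], [0, 2.65], [-2.85, 2.85]. Speed limits (rad/s): [2.79, 2.79, 3.14, 3.14, 3.14, 3.14].

INTERFACE

Orientations are given as a unit quaternion [x, y, z, w].
In Python, from rig import get_obs, camera, hand_in gives the robot as it stands.
- The arm moves only by the shell command python3 -m pendant 'ROWS' [FORCE]. ROWS is JSON, a list that holds one entry, the list of rows, each a list of 7 numbers: the shift along the tool's x, y, z in m, then the turn, a rotation vector about the tool's x, y, z in degrees, then the opening, from 0 (shut) to 1 (fully open). In form: [[[x, y, z, ax, ay, az, fingers], ...]]. A call has exactly 5 rows; each row shifts and turns the commanded pose from where the row before left it, along the tool's axes as they then stand; what a row does not reach is not made up. A row lasts 1/8 s, in which the tool goes at most 62.5 mm and 10.7 degrees, less where a joint would pass 70% of its speed; a pose out of reach is approached as far as the arm can. A call with a gripper value outside its range is refused whole. The fingers move at their own pace and stop on an object; FORCE is the grip in N (left out, the last holds). Time passes only in rows, so rows that do not move let the fingers close, or fill a call up. It gives the time, the measured TCP pose, the force, the opening and the grip force at its end, in the units of the state.
- get_obs(): the state, without advancing time (a new reading comes with each control period).
- camera(name): name is "side" or "top" or "wrist"; returns a dict with "img" (480x640x3 uint8, red, green, blue), "intrinsics" (3x3 intrinsics, pixels), "k1" (the pictures are not rectified: a ray, as slopes to the right and down, at radius r is drawn at 1 + k1 r^2 times it, then the intrinsics apply), "R" (3x3) and "t" (3): a world point X has camera coordinates R X + t; the wrist camera has in their place "T_tool_cam" (4x4, takes a point from camera to tool coordinates, whose origin is the TCP and whose axes are the flange's). Camera axes: x right, y down, z forward; pixel columns grow to the right and rows downward; lengths in m; the calibration is good to about 2 mm. A picture is of the moment at which its call begins: read the wrist's pose just before it. There is no depth.
- hand_in(): hands the job in; it is judged then, once.
The state is a dict: "time": time; "q": joint angles; "joint_velocities": joint speeds; "joint_torque": joint torques, N m; "position": TCP position; "tool_rot": TCP orientation; "ft_force": force on the tool from outside, world axes, zero at the start; "moment": the same for the moment, N m; "grip_width": finger opening in m; "grip_force": force on a finger pad.
Only numpy, scipy, OpenCV 4.12 (cv2) and the standard library are available. Lean on these libraries where they do the work, as an engineer would, in place of code of your own. Each camera call takes 0.05 s, during which the arm holds its last target. There are 200 camera calls.

## Working session

There is one attempt and no reset: what is moved stays moved. The work goes in short steps, Python scripts to look and compute and a shell command to move; the robot and the scene stay as the last step left them, time stands still between calls to the robot, and variables do not carry over. Pictures are saved under pics/ and viewed, at most 14 in all, crops included, and the job is handed in when it is done.

```bash
mkdir -p pics; ls; python3 - <<'E'
from rig import get_obs,camera
import cv2,numpy as np
o=get_obs()
print({k:np.round(v,3) for k,v in o.items()})
for n in("top","side","wrist"):
    c=camera(n);cv2.imwrite(f"pics/{n}0.png",c["img"][:,:,::-1])
    print(n,[ (k,np.round(v,3).tolist()) for k,v in c.items() if k!="img"])
E
```

```text
pics
{'time': np.float64(0.0), 'q': array([ 1.17 ,  0.528,  1.434,  0.   ,  1.181, -0.178]), 'joint_velocities': array([ 0.   ,  0.002, -0.002, -0.001,  0.   , -0.   ]), 'joint_torque': array([  0.   , -44.004, -17.659,   0.063,   0.058,  -0.   ]), 'position': array([0.137, 0.609, 0.233]), 'tool_rot': array([ 0.111,  0.994, -0.001, -0.   ]), 'ft_force': array([-0.412, -0.598, -0.158]), 'moment': array([ 0.005,  0.012, -0.053]), 'grip_force': np.float64(0.0), 'grip_width': np.float64(0.087)}
top [('intrinsics', [[533.127, 0.0, 321.866], [0.0, 533.127, 243.48], [0.0, 0.0, 1.0]]), ('k1', -0.16), ('R', [[-0.026, -0.999, -0.026], [-0.993, 0.029, -0.113], [0.114, 0.023, -0.993]]), ('t', [0.207, 0.487, 1.15])]
side [('intrinsics', [[601.08, 0.0, 313.842], [0.0, 601.08, 234.393], [0.0, 0.0, 1.0]]), ('k1', -0.18), ('R', [[0.887, -0.462, 0.009], [-0.275, -0.543, -0.793], [0.371, 0.701, -0.609]]), ('t', [-0.351, 0.282, 1.12])]
wrist [('intrinsics', [[339.525, 0.0, 319.512], [0.0, 339.525, 235.906], [0.0, 0.0, 1.0]]), ('k1', -0.066), ('T_tool_cam', [[-0.0, -0.969, -0.248, 0.068], [1.0, -0.0, -0.0, -0.001], [0.0, -0.248, 0.969, -0.15], [0.0, 0.0, 0.0, 1.0]])]
```

View pics/top0.png

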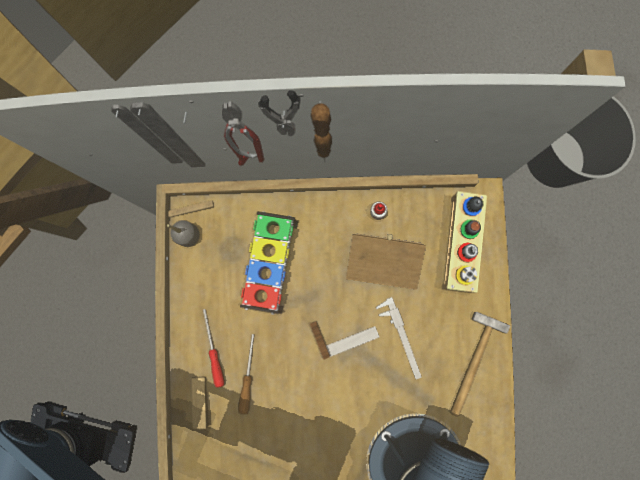

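View pics/side0.png

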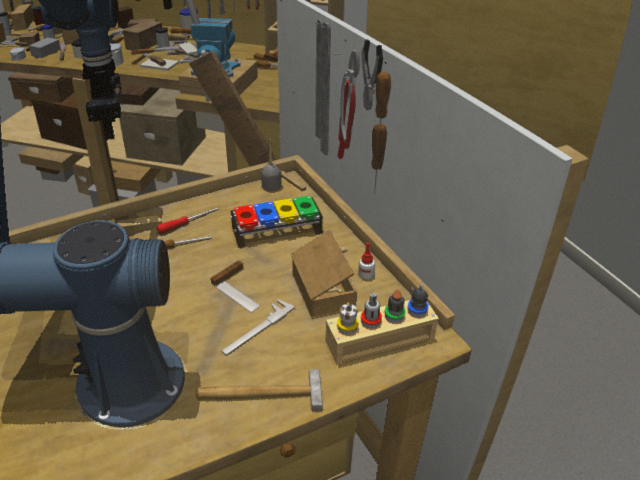

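Top view: the rail (green, yellow, blue, red from the wall outward) is at about (270,260). The stand is at (467,243), in the order blue, green, red, yellow. The bottle is at (379,210), the can at (183,233), and a box with a leaning board lies between at (387,262). The side view agrees. Next I'll measure.

```bash
cat > h.py <<'E'
from rig import get_obs,camera
import cv2,numpy as np
from scipy.spatial.transform import Rotation as Ro
def pose():
    o=get_obs(); return np.array(o["position"]),Ro.from_quat(o["tool_rot"]).as_matrix()
def grab(n):
    p,R=pose(); c=camera(n)
    if n=="wrist":
        T=np.array(c["T_tool_cam"]); Rw=R@T[:3,:3]; c["C"]=p+R@T[:3,3]; c["Rw"]=Rw
    else:
        Rm=np.array(c["R"]); c["Rw"]=Rm.T; c["C"]=-Rm.T@np.array(c["t"])
    return c
def ray(c,uv):
    K=np.array(c["intrinsics"])
    d=cv2.undistortPoints(np.float64(uv).reshape(-1,1,2),K,np.array([c["k1"],0,0,0,0.])).reshape(-1,2)
    return np.c_[d,np.ones(len(d))]@c["Rw"].T
def plane(c,uv,z):
    r=ray(c,uv); return c["C"]+r*((z-c["C"][2])/r[:,2])[:,None]
H={"red":0,"yellow":27,"green":62,"blue":108}
def mask(img,col,smin=130,vmin=70):
    h=cv2.cvtColor(img,cv2.COLOR_RGB2HSV); d=np.abs((h[...,0].astype(int)-H[col]+90)%180-90)
    return ((d<(9 if col!="green" else 16))&(h[...,1]>smin)&(h[...,2]>vmin)).astype(np.uint8)
def blobs(m,amin=20):
    cs,_=cv2.findContours(m,cv2.RETR_EXTERNAL,cv2.CHAIN_APPROX_NONE)
    return sorted([k for k in cs if cv2.contourArea(k)>amin],key=cv2.contourArea)[::-1]
def hullc(k):
    M=cv2.moments(cv2.convexHull(k)); return np.array([M["m10"]/M["m00"],M["m01"]/M["m00"]])
E
python3 - <<'E'
from h import *
c=grab("top"); print("C",c["C"].round(3))
for col in H:
    m=mask(c["img"],col)
    for nm,x0,x1,z in(("cup",235,300,.062),("tool",445,490,.077)):
        mm=m.copy(); mm[:,:x0]=0; mm[:,x1:]=0; mm[:190]=0; mm[315:]=0
        for k in blobs(mm,15)[:2]:
            print(col,nm,cv2.contourArea(k),cv2.boundingRect(k),hullc(k).round(1),plane(c,hullc(k),z)[0].round(4))
print("pts bottle base, can, wall foot, box corners z.05",plane(c,[[379,212],[185,238],[320,188],[350,235],[424,244],[418,289],[347,280]],.05).round(3))
s=grab("side")
# board/box peak: two-view heights
def tri(a,b):
    ra,rb=ray(c,[a])[0],ray(s,[b])[0]
    A=np.c_[ra,-rb]; x=np.linalg.lstsq(A,s["C"]-c["C"],rcond=None)[0]
    return (c["C"]+ra*x[0]+s["C"]+rb*x[1])/2
print("board corners",tri([347,280],[292,260]).round(3),tri([350,235],[325,233]).round(3),tri([424,244],[354,272]).round(3))
i=cv2.resize(c["img"][185:315,235:495],None,fx=3,fy=3,interpolation=cv2.INTER_CUBIC);cv2.imwrite("pics/crop1.png",i[:,:,::-1])
E
```

```text
C [0.358 0.166 1.203]
red cup 679.5 (241, 283, 41, 26) [260.7 295.7] [0.3799 0.3266 0.062 ]
red tool 83.0 (458, 243, 18, 19) [466.1 252.2] [ 0.4593 -0.1151  0.077 ]
yellow cup 711.0 (249, 237, 41, 26) [268.6 249.9] [0.4783 0.308  0.062 ]
yellow tool 79.5 (456, 266, 16, 19) [463.2 275.3] [ 0.4103 -0.1062  0.077 ]
green cup 554.5 (254, 216, 37, 24) [272.5 227.2] [0.5274 0.2987 0.062 ]
green tool 58.0 (461, 221, 17, 17) [468.2 229.8] [ 0.5073 -0.1225  0.077 ]
blue cup 569.0 (246, 260, 37, 26) [264.2 272.4] [0.4299 0.3182 0.062 ]
blue tool 63.5 (463, 197, 18, 18) [470.7 206.6] [ 0.5578 -0.1311  0.077 ]
pts bottle base, can, wall foot, box corners z.05 [[ 0.556  0.066  0.05 ]
 [ 0.511  0.496  0.05 ]
 [ 0.614  0.194  0.05 ]
 [ 0.507  0.131  0.05 ]
 [ 0.483 -0.03   0.05 ]
 [ 0.385 -0.012  0.05 ]
 [ 0.409  0.141  0.05 ]]
board corners [0.411 0.14  0.046] [0.497 0.134 0.097] [ 0.476 -0.02   0.109]
```

View pics/crop1.png

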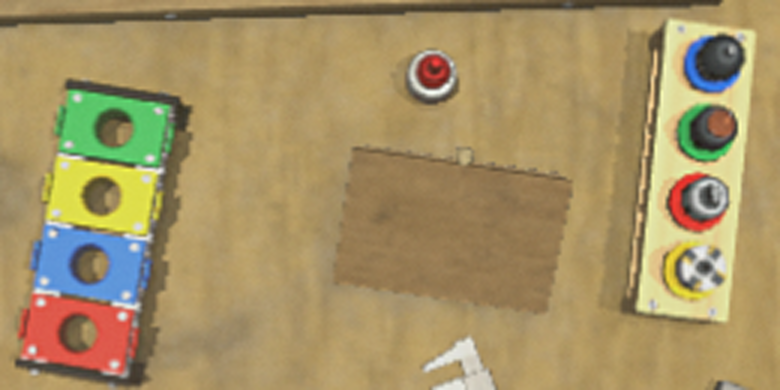

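```bash
cat >> h.py <<'E'
def to(x,y,z,row=169.6):
    """print the move from here to a TCP target, in tool axes (mm), plus tilt/yaw fix (deg, tool axes)"""
    p,R=pose(); d=R.T@(np.array([x,y,z])-p)*1000
    a=np.radians(row); X=np.array([np.cos(a),np.sin(a),0]); Z=np.array([0,0,-1.]); W=np.c_[X,np.cross(Z,X),Z]
    print("mm",d.round(1),"deg",np.degrees(Ro.from_matrix(R.T@W).as_rotvec()).round(2))
E
python3 -c "
from h import *
to(.44,.33,.25)"
```

```text
mm [-356.7 -206.   -16.8] deg [-0.06 -0.01 -2.31]
```

```bash
python3 -m pendant '[[[-0.036,-0.0206,-0.0017,0,0,0,1],[-0.036,-0.0206,-0.0017,0,0,0,1],[-0.036,-0.0206,-0.0017,0,0,0,1],[-0.036,-0.0206,-0.0017,0,0,0,1],[-0.036,-0.0206,-0.0017,0,0,0,1]]]' 30 >/dev/null; python3 -m pendant '[[[-0.036,-0.0206,-0.0017,0,0,0,1],[-0.036,-0.0206,-0.0017,0,0,0,1],[-0.036,-0.0206,-0.0017,0,0,0,1],[-0.036,-0.0206,-0.0017,0,0,0,1],[-0.036,-0.0206,-0.0017,0,0,-2.3,1]]]'
python3 -m pendant '[[[0,0,0,0,0,0,1],[0,0,0,0,0,0,1],[0,0,0,0,0,0,1],[0,0,0,0,0,0,1],[0,0,0,0,0,0,1]]]' | tail -3
python3 - <<'E'
from h import *
c=grab("wrist");cv2.imwrite("pics/w1.png",c["img"][:,:,::-1])
for col in H:
    for k in blobs(mask(c["img"],col),300)[:2]:
        print(col,cv2.contourArea(k),cv2.boundingRect(k),hullc(k).round(1),plane(c,hullc(k),.062)[0].round(4))
to(.483,-.118,.25)
E
```

```text
time: 1.5
position: [0.4442, 0.3285, 0.2506]
tool_rot: [0.09, 0.996, 0.0, 0.0]
ft_force: [-0.1, 0.3, 0.0]
grip_width: 0.0873
grip_force: 0.0
ft_force: [0.1, -0.4, 0.3]
grip_width: 0.0872
grip_force: 0.0
red 3306.0 (264, 130, 81, 52) [304.4 155.1] [0.3785 0.3258 0.062 ]
red 429.0 (381, 0, 24, 28) [393.3  12.3] [0.267  0.4293 0.062 ]
yellow 4038.0 (291, 340, 341, 24) [464.9 352.8] [0.6283 0.4658 0.062 ]
yellow 3127.5 (265, 230, 77, 47) [303.9 253. ] [0.4762 0.3064 0.062 ]
green 882.5 (269, 276, 71, 16) [304.3 283.7] [0.51   0.3002 0.062 ]
blue 3072.5 (265, 183, 78, 46) [304.3 205.5] [0.4272 0.3164 0.062 ]
mm [-120.  -433.4    0.6] deg [-0.   -0.    0.04]
```

View pics/w1.png

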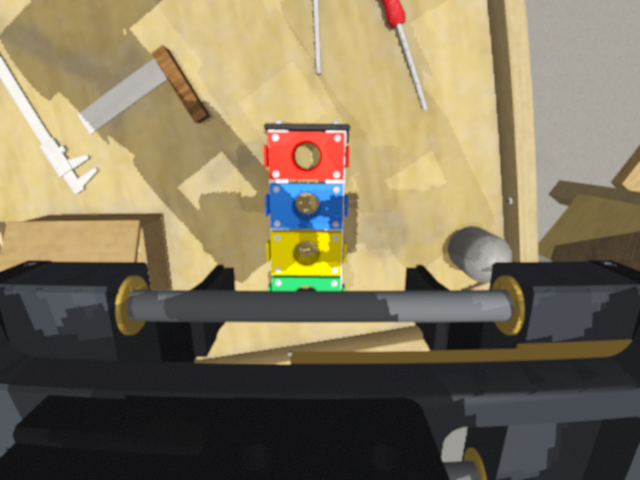

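The wrist view shows the cups at column 304, rows 155 (red), 205 (blue), 253 (yellow) and 284 (green, partly hidden). They agree with the top view within 2 mm. On to the stand.

```bash
python3 -m pendant '[[[-0.013,-0.043,0,0,0,0,1],[-0.013,-0.043,0,0,0,0,1],[-0.013,-0.043,0,0,0,0,1],[-0.013,-0.043,0,0,0,0,1],[-0.013,-0.043,0,0,0,0,1]]]' >/dev/null; python3 -m pendant '[[[-0.013,-0.043,0,0,0,0,1],[-0.013,-0.043,0,0,0,0,1],[-0.013,-0.043,0,0,0,0,1],[-0.013,-0.043,0,0,0,0,1],[-0.013,-0.043,0,0,0,0,1]]]' >/dev/null
python3 -m pendant '[[[0,0,0,0,0,0,1],[0,0,0,0,0,0,1],[0,0,0,0,0,0,1],[0,0,0,0,0,0,1],[0,0,0,0,0,0,1]]]' | tail -3
python3 - <<'E'
from h import *
c=grab("wrist");cv2.imwrite("pics/w2.png",c["img"][:,:,::-1])
for col in H:
    for k in blobs(mask(c["img"],col),100)[:3]:
        print(col,cv2.contourArea(k),cv2.boundingRect(k),hullc(k).round(1),plane(c,hullc(k),.077)[0].round(4))
E
```

```text
ft_force: [0.2, -0.0, -0.5]
grip_width: 0.0873
grip_force: 0.0
red 475.0 (483, 237, 37, 26) [499.6 249.9] [0.5553 0.0574 0.077 ]
red 380.5 (292, 166, 42, 42) [313.  185.9] [ 0.4587 -0.117   0.077 ]
yellow 3964.5 (292, 339, 340, 25) [470. 353.] [0.6693 0.0199 0.077 ]
yellow 885.0 (115, 276, 33, 59) [130.9 304.8] [ 0.5465 -0.3311  0.077 ]
yellow 839.5 (492, 276, 34, 59) [508.3 304.9] [0.6187 0.0644 0.077 ]
green 350.5 (294, 219, 40, 30) [314.1 233.9] [ 0.5051 -0.1246  0.077 ]
blue 347.5 (296, 266, 38, 26) [314.5 280.1] [ 0.5528 -0.1331  0.077 ]
```

View pics/w2.png

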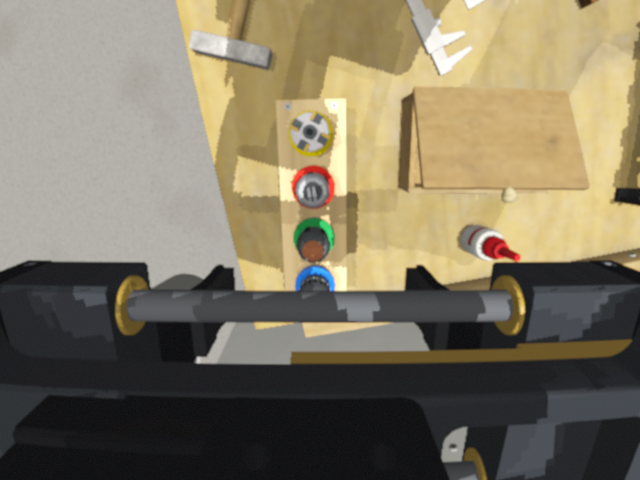

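The wrist view shows the rings at column 311 to 315, rows 133 (yellow), 186 (red), 240 (green) and 283 (blue), with the fingers straddling the row. I'll start with red.

```bash
python3 -c "
from h import *
to(.459,-.1165,.094)"
```

```text
mm [ 34.   -6.4 156.6] deg [-0.    0.01  0.05]
```

```bash
python3 -m pendant '[[[0.034,-0.0064,0.016,0,0,0,1],[0,0,0.045,0,0,0,1],[0,0,0.045,0,0,0,0.8],[0,0,0.03,0,0,0,0.7],[0,0,0.0206,0,0,0,0.6]]]' 25 >/dev/null
python3 -m pendant '[[[0,0,0,0,0,0,0.6],[0,0,0,0,0,0,0.5],[0,0,0,0,0,0,0.3],[0,0,0,0,0,0,0.2],[0,0,0,0,0,0,0.2]]]'
python3 - <<'E'
from h import *
c=grab("wrist");cv2.imwrite("pics/w3.png",c["img"][:,:,::-1])
E
```

```text
time: 5.35
position: [0.4594, -0.117, 0.0947]
tool_rot: [0.091, 0.996, -0.0, 0.001]
ft_force: [0.7, 1.6, 5.2]
grip_width: 0.0288
grip_force: 25.0
```

View pics/w3.png

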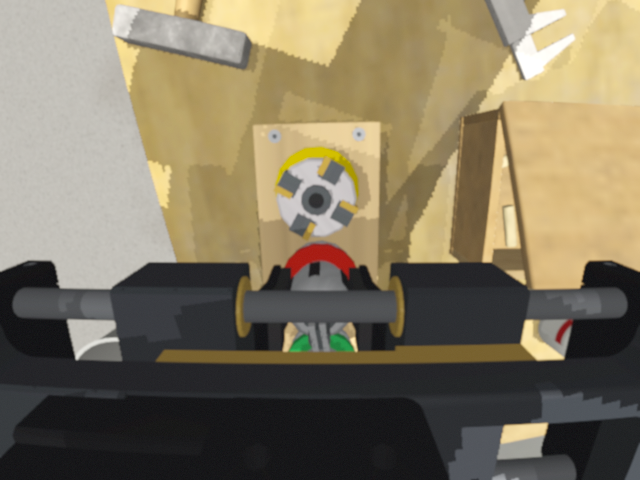

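```bash
python3 -m pendant '[[[0,0,-0.01,0,0,0,0.2],[0,0,-0.025,0,0,0,0.2],[0,0,-0.03,0,0,0,0.2],[0,0,-0.03,0,0,0,0.2],[0,0,-0.015,0,0,0,0.2]]]'|tail -3
python3 -m pendant '[[[0.0158,0.0422,0,0,0,0,0.2],[0.0158,0.0422,0,0,0,0,0.2],[0.0158,0.0422,0,0,0,0,0.2],[0.0158,0.0422,0,0,0,0,0.2],[0.0158,0.0422,0,0,0,0,0.2]]]' >/dev/null
python3 -m pendant '[[[0.0158,0.0422,0,0,0,0,0.2],[0.0158,0.0422,0,0,0,0,0.2],[0.0158,0.0422,0,0,0,0,0.2],[0.0158,0.0422,0,0,0,0,0.2],[0.0158,0.0422,0,0,0,0,0.2]]]' >/dev/null
python3 -m pendant '[[[0,0,0,0,0,0,0.2],[0,0,0,0,0,0,0.2],[0,0,0,0,0,0,0.2],[0,0,0,0,0,0,0.2],[0,0,0,0,0,0,0.2]]]'
python3 - <<'E'
from h import *
p,R=pose()
c=grab("wrist");cv2.imwrite("pics/w4.png",c["img"][:,:,::-1])
for k in blobs(mask(c["img"],"red"),60)[:4]:
    print(cv2.contourArea(k),cv2.boundingRect(k),hullc(k).round(1))
    x,y,w,h=cv2.boundingRect(k)
    if h<60 and w<100:
        f=plane(c,[[x+w/2,y]],p[2]-.032+.017)[0]  # origin z = TCP-32 mm
        print("front in tool axes mm",((f-p)@R*1000).round(1))
to(.379,.3262,.204); to(.379,.3262,.094)
E
```

```text
ft_force: [-0.3, -0.5, -3.8]
grip_width: 0.0292
grip_force: 25.0
time: 7.9
position: [0.38, 0.3259, 0.204]
tool_rot: [0.091, 0.996, -0.0, -0.0]
ft_force: [-0.1, 0.5, -3.5]
grip_width: 0.0293
grip_force: 25.0
5340.5 (275, 199, 94, 81) [321.1 236.7]
1742.5 (384, 0, 47, 79) [408.9  35.8]
mm [ 1. -0. -0.] deg [-0.01  0.   -0.07]
mm [  1.  -0. 110.] deg [-0.01  0.   -0.07]
```

View pics/w4.png

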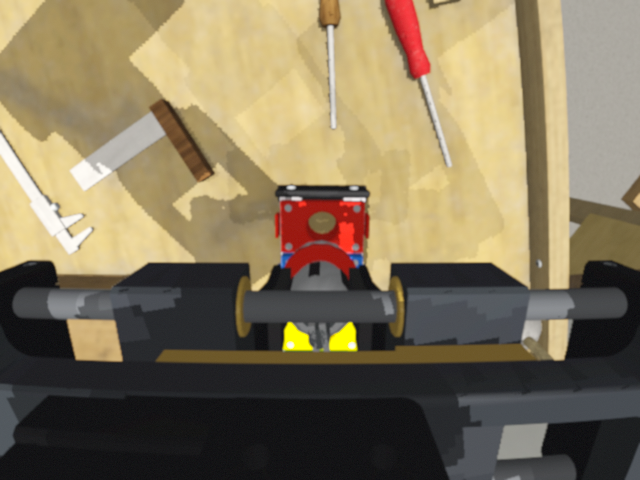

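Holder held upright. The ring's front edge is at (320,241), the red cup's hole at (322,222). I'll check the in-hand offset.

```bash
python3 - <<'E'
from h import *
p,R=pose(); c=grab("wrist")
f=plane(c,[[320.5,241]],p[2]-.032+.017)[0]; print("ring front",((f-p)@R*1000).round(1))
k=[k for k in blobs(mask(c["img"],"red"),60)][0]
h=plane(c,[[322,222]],.062)[0]; print("hole visible top-view est",h.round(4),((h-p)@R*1000).round(1))
x,y,w,hh=cv2.boundingRect(k); e=plane(c,[[x,220],[x+w-1,220],[321,y]],.062); print(((e-p)@R*1000).round(1))
E
```

```text
ring front [23.  -0.4 15. ]
hole visible top-view est [0.3745 0.3283 0.062 ] [  5.8   1.3 142. ]
[[  7.7 -40.9 142. ]
 [  7.6  41.7 142. ]
 [ 26.2   0.4 142. ]]
```

```bash
python3 -m pendant '[[[0,0.0003,0.02,0,0,0,0.2],[0,0,0.03,0,0,0,0.2],[0,0,0.025,0,0,0,0.2],[0,0,0.015,0,0,0,0.2],[0,0,0.01,0,0,0,0.2]]]' | tail -3;  python3 -m pendant '[[[0,0,0.005,0,0,0,0.2],[0,0,0.003,0,0,0,0.2],[0,0,0.001,0,0,0,0.2],[0,0,0,0,0,0,0.2],[0,0,0,0,0,0,0.2]]]'
```

```text
ft_force: [-0.4, 0.6, -3.7]
grip_width: 0.029
grip_force: 25.0
time: 9.25
position: [0.38, 0.327, 0.0953]
tool_rot: [0.091, 0.996, 0.0, 0.0]
ft_force: [0.3, -0.0, -3.2]
grip_width: 0.0289
grip_force: 25.0
```

```bash
python3 -m pendant '[[[0,0,0.0007,0,0,0,0.2],[0,0,0.0007,0,0,0,0.2],[0,0,0,0,0,0,0.2],[0,0,0,0,0,0,0.2],[0,0,0,0,0,0,0.2]]]'
```

```text
time: 9.88
position: [0.3801, 0.3271, 0.0947]
tool_rot: [0.091, 0.996, 0.0, 0.001]
ft_force: [-1.3, -1.0, 7.3]
grip_width: 0.0288
grip_force: 25.0
```

```bash
python3 -m pendant '[[[0,0,0,0,0,0,0.4],[0,0,0,0,0,0,0.55],[0,0,0,0,0,0,0.7],[0,0,0,0,0,0,0.7],[0,0,-0.01,0,0,0,0.7]]]' >/dev/null
python3 -m pendant '[[[0,0,-0.02,0,0,0,0.7],[0,0,-0.03,0,0,0,0.7],[0,0,-0.03,0,0,0,0.7],[0,0,-0.02,0,0,0,0.8],[-0.0206,-0.0421,0,0,0,0,1]]]' |tail -2
python3 -m pendant '[[[-0.0206,-0.0421,0,0,0,0,1],[-0.0206,-0.0421,0,0,0,0,1],[-0.0206,-0.0421,0,0,0,0,1],[-0.0206,-0.0421,0,0,0,0,1],[-0.0206,-0.0421,0,0,0,0,1]]]' >/dev/null
python3 -m pendant '[[[-0.0206,-0.0421,0,0,0,0,1],[-0.0206,-0.0421,0,0,0,0,1],[-0.0206,-0.0421,0,0,0,0,1],[-0.0206,-0.0421,0,0,0,0,1],[0,0,0,0,0,0,1]]]'
python3 - <<'E'
from h import *
t=grab("top"); w=grab("wrist")
cv2.imwrite("pics/t5.png",cv2.resize(t["img"][185:315,235:495],None,fx=3,fy=3)[:,:,::-1]);cv2.imwrite("pics/w5.png",w["img"][:,:,::-1])
to(.507,-.124,.0945)
for k in blobs(mask(w["img"],"green"),60): print(cv2.boundingRect(k))
E
```

```text
grip_width: 0.0728
grip_force: 0.0
time: 12.38
position: [0.5079, -0.1279, 0.2043]
tool_rot: [0.093, 0.996, -0.001, 0.002]
ft_force: [0.0, 0.2, 0.7]
grip_width: 0.0872
grip_force: 0.0
mm [ -1.3   0.5 109.2] deg [ 0.04 -0.05 -0.08]
(298, 212, 47, 35)
```

View pics/t5.png

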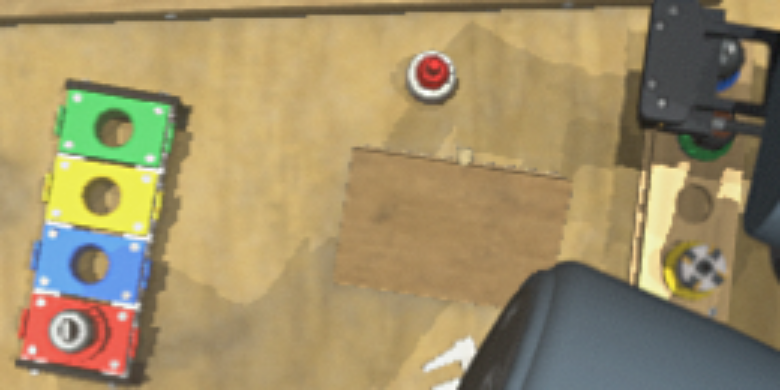

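View pics/w5.png

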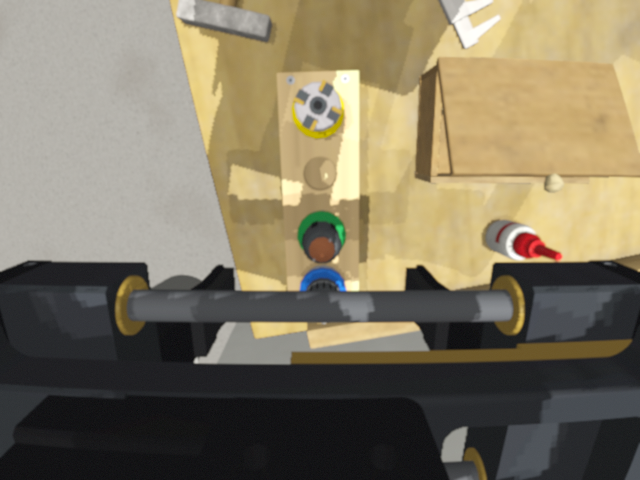

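Red stands seated in the red cup. Green's ring front edge is at (321,212) and blue's at (323,266). I'll convert these.

```bash
cat >> h.py <<'E'
def front(col,zr,lo=60,box=(0,640,0,480),amin=40):
    """ring centre from its front edge, offset in tool axes from the TCP (mm); zr = height of ring top"""
    p,R=pose(); c=grab("wrist"); m=mask(c["img"],col); m[:box[2]]=0;m[box[3]:]=0;m[:,:box[0]]=0;m[:,box[1]:]=0
    for k in blobs(m,amin)[:2]:
        x,y,w,h=cv2.boundingRect(k); f=plane(c,[[x+w/2-.5,y]],zr)[0]
        d=(f-p)@R*1000; d[0]-=21; wp=p+R@np.r_[d[:2]/1000,0]
        print(col,(x,y,w,h),"ring - TCP mm",d.round(1)[:2],"world",wp[:2].round(4))
E
python3 - <<'E'
from h import *
for c in("green","blue","yellow"): front(c,.079,box=(285,360,60,300))
to(.507,-.124,.0945)
E
```

```text
green (297, 214, 47, 34) ring - TCP mm [-4.8 -0.5] world [ 0.5104 -0.1257]
blue (298, 270, 44, 22) ring - TCP mm [-53.5  -0.9] world [ 0.5579 -0.1341]
yellow (288, 100, 54, 42) ring - TCP mm [84.  -4.7] world [ 0.422  -0.1127]
mm [ -1.7  -0.8 109.1] deg [ 0.03 -0.06  0.07]
```

```bash
python3 -m pendant '[[[-0.0035,-0.0007,0.015,0,0,0,1],[0,0,0.03,0,0,0,0.9],[0,0,0.03,0,0,0,0.8],[0,0,0.02,0,0,0,0.7],[0,0,0.014,0,0,0,0.6]]]' >/dev/null
python3 -m pendant '[[[0,0,0,0,0,0,0.6],[0,0,0,0,0,0,0.5],[0,0,0,0,0,0,0.3],[0,0,0,0,0,0,0.2],[0,0,0,0,0,0,0.2]]]'
python3 -m pendant '[[[0,0,-0.01,0,0,0,0.2],[0,0,-0.025,0,0,0,0.2],[0,0,-0.03,0,0,0,0.2],[0,0,-0.03,0,0,0,0.2],[0,0,-0.015,0,0,0,0.2]]]'
python3 - <<'E'
from h import *
front("green",pose()[0][2]-.032+.017,box=(285,360,200,300))
to(.5262,.2982,.204)
E
```

```text
time: 13.88
position: [0.51, -0.1257, 0.0952]
tool_rot: [0.091, 0.996, -0.0, 0.001]
ft_force: [0.2, 1.3, 2.7]
grip_width: 0.029
grip_force: 25.0
time: 14.5
position: [0.5099, -0.126, 0.2062]
tool_rot: [0.091, 0.996, -0.001, 0.001]
ft_force: [-0.3, 0.7, -3.9]
grip_width: 0.0288
grip_force: 25.0
green (285, 242, 70, 37) ring - TCP mm [ 1.5 -0.9] world [ 0.5083 -0.1266]
mm [ 61.3 420.3   2.6] deg [-0.07  0.23  0.  ]
```

```bash

python3 -m pendant '[[[0.006,0.042,0,0,0,0,0.2],[0.006,0.042,0,0,0,0,0.2],[0.006,0.042,0,0,0,0,0.2],[0.006,0.042,0,0,0,0,0.2],[0.006,0.042,0,0,0,0,0.2]]]' >/dev/null
python3 -m pendant '[[[0.006,0.042,0,0,0,0,0.2],[0.006,0.042,0,0,0,0,0.2],[0.006,0.042,0,0,0,0,0.2],[0.006,0.042,0,0,0,0,0.2],[0.006,0.042,0,0,0,0,0.2]]]' >/dev/null
python3 -m pendant '[[[0,0,0,0,0,0,0.2],[0,0,0,0,0,0,0.2],[0,0,0,0,0,0,0.2],[0,0,0,0,0,0,0.2],[0,0,0,0,0,0,0.2]]]'
python3 - <<'E'
from h import *
p,R=pose(); c=grab("wrist"); cv2.imwrite("pics/w6.png",c["img"][:,:,::-1])
for col in("yellow","blue"):
    for k in blobs(mask(c["img"],col),600)[:2]:
        b=cv2.boundingRect(k); h=plane(c,hullc(k),.062)[0]; print(col,b,h.round(4),((h-p)@R*1000).round(1))
to(.5262,.2982,.0945)
E
```

```text
time: 16.42
position: [0.5267, 0.2975, 0.2047]
tool_rot: [0.091, 0.996, 0.0, 0.0]
ft_force: [0.4, 0.5, -3.1]
grip_width: 0.029
grip_force: 25.0
yellow (273, 141, 100, 59) [0.4771 0.3082 0.062 ] [ 50.7   1.5 142.7]
yellow (157, 344, 378, 20) [0.6583 0.3063 0.062 ] [-127.8   32.5  142.7]
blue (273, 80, 101, 59) [0.4285 0.3178 0.062 ] [100.3   2.1 142.7]
mm [  0.6   0.4 110.2] deg [ 0.    0.01 -0.06]
```

View pics/w6.png

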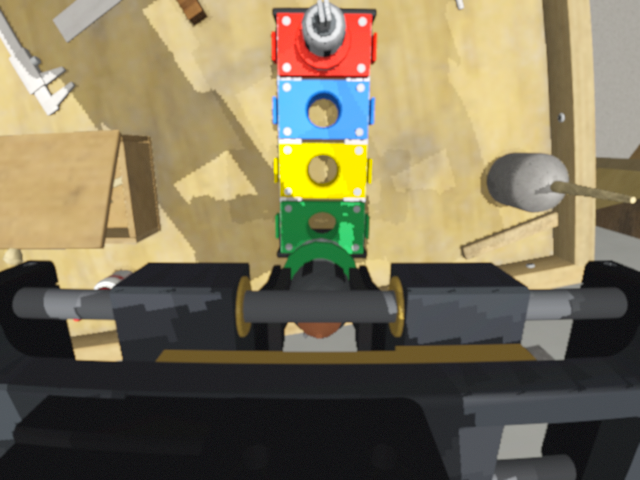

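Red is seated. The green cup lies directly under the held holder at (322,225). I'll shift y by about 1.2 mm and lower.

```bash
python3 -m pendant '[[[-0.0003,0.0012,0.015,0,0,0,0.2],[0,0,0.03,0,0,0,0.2],[0,0,0.03,0,0,0,0.2],[0,0,0.02,0,0,0,0.2],[0,0,0.01,0,0,0,0.2]]]' | tail -3;  python3 -m pendant '[[[0,0,0.003,0,0,0,0.2],[0,0,0.001,0,0,0,0.2],[0,0,0.0006,0,0,0,0.2],[0,0,0,0,0,0,0.2],[0,0,0,0,0,0,0.2]]]'
```

```text
ft_force: [0.4, -0.9, -2.1]
grip_width: 0.0292
grip_force: 25.0
time: 17.73
position: [0.5272, 0.2994, 0.0954]
tool_rot: [0.091, 0.996, 0.0, 0.0]
ft_force: [0.4, -0.7, -2.8]
grip_width: 0.0291
grip_force: 25.0
```

```bash
python3 -m pendant '[[[0,0,0.0006,0,0,0,0.2],[0,0,0.0006,0,0,0,0.2],[0,0,0,0,0,0,0.2],[0,0,0,0,0,0,0.2],[0,0,0,0,0,0,0.2]]]'
```

```text
time: 18.35
position: [0.5273, 0.2995, 0.0951]
tool_rot: [0.091, 0.996, 0.0, 0.001]
ft_force: [-1.9, -0.0, 6.1]
grip_width: 0.0293
grip_force: 25.0
```

```bash
python3 -m pendant '[[[0,0,0,0,0,0,0.4],[0,0,0,0,0,0,0.55],[0,0,0,0,0,0,0.7],[0,0,0,0,0,0,0.7],[0,0,-0.01,0,0,0,0.7]]]' >/dev/null
python3 -m pendant '[[[0,0,-0.02,0,0,0,0.7],[0,0,-0.03,0,0,0,0.7],[0,0,-0.03,0,0,0,0.7],[0,0,-0.02,0,0,0,0.8],[-0.0107,-0.042,0,0,0,0,1]]]' |tail -2
python3 -m pendant '[[[-0.0107,-0.042,0,0,0,0,1],[-0.0107,-0.042,0,0,0,0,1],[-0.0107,-0.042,0,0,0,0,1],[-0.0107,-0.042,0,0,0,0,1],[-0.0107,-0.042,0,0,0,0,1]]]' >/dev/null
python3 -m pendant '[[[-0.0107,-0.042,0,0,0,0,1],[-0.0107,-0.042,0,0,0,0,1],[-0.0107,-0.042,0,0,0,0,1],[-0.0107,-0.042,0,0,0,0,1],[0,0,0,0,0,0,1]]]' >/dev/null
python3 -m pendant '[[[0,0,0,0,0,0,1],[0,0,0,0,0,0,1],[0,0,0,0,0,0,1],[0,0,0,0,0,0,1],[0,0,0,0,0,0,1]]]'
python3 - <<'E'
from h import *
front("blue",.079,box=(285,360,180,300))
front("yellow",.079,box=(285,360,0,300))
to(.5575,-.1335,.095)
E
```

```text
grip_width: 0.0723
grip_force: 0.0
time: 21.48
position: [0.5564, -0.1327, 0.2038]
tool_rot: [0.09, 0.996, 0.0, 0.0]
ft_force: [0.9, 0.4, 0.8]
grip_width: 0.0868
grip_force: 0.0
blue (296, 212, 48, 35) ring - TCP mm [-3.1 -0.9] world [ 0.5594 -0.1342]
yellow (288, 28, 55, 44) ring - TCP mm [135.2  -4.2] world [ 0.4226 -0.1126]
mm [ -1.2  -0.3 108.7] deg [-0.   -0.    0.01]
```

```bash
python3 -m pendant '[[[-0.002,-0.0007,0.015,0,0,0,1],[0,0,0.03,0,0,0,0.9],[0,0,0.03,0,0,0,0.8],[0,0,0.02,0,0,0,0.7],[0,0,0.0137,0,0,0,0.6]]]' >/dev/null
python3 -m pendant '[[[0,0,0,0,0,0,0.6],[0,0,0,0,0,0,0.5],[0,0,0,0,0,0,0.3],[0,0,0,0,0,0,0.2],[0,0,0,0,0,0,0.2]]]'
python3 -m pendant '[[[0,0,-0.01,0,0,0,0.2],[0,0,-0.025,0,0,0,0.2],[0,0,-0.03,0,0,0,0.2],[0,0,-0.03,0,0,0,0.2],[0,0,-0.015,0,0,0,0.2]]]'
python3 - <<'E'
from h import *
front("blue",pose()[0][2]-.032+.017,box=(285,360,200,300))
to(.4285,.3178,.204)
E
```

```text
time: 22.82
position: [0.5587, -0.1339, 0.0958]
tool_rot: [0.091, 0.996, 0.0, 0.001]
ft_force: [0.1, 2.8, 3.6]
grip_width: 0.0304
grip_force: 25.0
time: 23.45
position: [0.5585, -0.1345, 0.2066]
tool_rot: [0.091, 0.996, -0.001, 0.001]
ft_force: [-0.4, -0.1, -2.9]
grip_width: 0.03
grip_force: 25.0
blue (285, 243, 70, 37) ring - TCP mm [ 1.  -0.9] world [ 0.5574 -0.1352]
mm [210.3 421.5   2.5] deg [-0.08  0.23 -0.  ]
```

```bash

python3 -m pendant '[[[0.0209,0.0422,0,0,0,0,0.2],[0.0209,0.0422,0,0,0,0,0.2],[0.0209,0.0422,0,0,0,0,0.2],[0.0209,0.0422,0,0,0,0,0.2],[0.0209,0.0422,0,0,0,0,0.2]]]' >/dev/null
python3 -m pendant '[[[0.0209,0.0422,0,0,0,0,0.2],[0.0209,0.0422,0,0,0,0,0.2],[0.0209,0.0422,0,0,0,0,0.2],[0.0209,0.0422,0,0,0,0,0.2],[0.0209,0.0422,0,0,0,0,0.2]]]' >/dev/null
python3 -m pendant '[[[0,0,0,0,0,0,0.2],[0,0,0,0,0,0,0.2],[0,0,0,0,0,0,0.2],[0,0,0,0,0,0,0.2],[0,0,0,0,0,0,0.2]]]'
python3 - <<'E'
from h import *
p,R=pose(); c=grab("wrist"); cv2.imwrite("pics/w7.png",c["img"][:,:,::-1])
front("blue",p[2]-.032+.017,box=(285,360,200,300))
to(.4285,.3178,.0945)
E
```

```text
time: 25.38
position: [0.4293, 0.318, 0.2051]
tool_rot: [0.091, 0.996, -0.0, 0.0]
ft_force: [0.1, 0.2, -2.8]
grip_width: 0.03
grip_force: 25.0
blue (285, 200, 75, 80) ring - TCP mm [22.8  0.4] world [0.4068 0.3226]
mm [  0.6  -0.6 110.6] deg [ 0.    0.   -0.06]
```

View pics/w7.png

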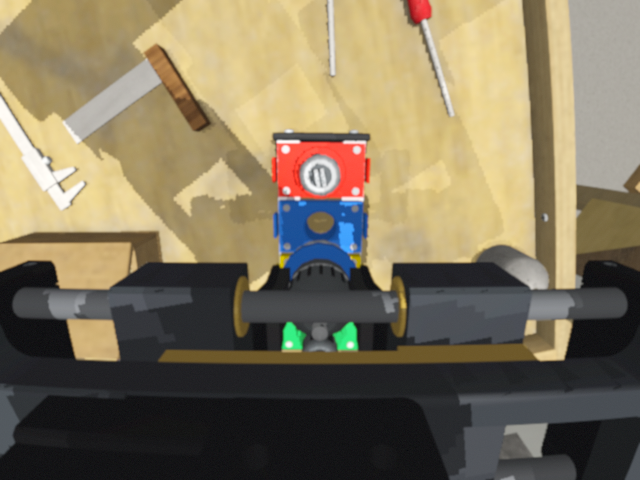

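The blue cup is at (320,222), straight under the held holder. Red and green are seated. Lowering.

```bash
python3 -m pendant '[[[-0.0003,0.0003,0.015,0,0,0,0.2],[0,0,0.03,0,0,0,0.2],[0,0,0.03,0,0,0,0.2],[0,0,0.02,0,0,0,0.2],[0,0,0.01,0,0,0,0.2]]]' | tail -3;  python3 -m pendant '[[[0,0,0.003,0,0,0,0.2],[0,0,0.001,0,0,0,0.2],[0,0,0.0006,0,0,0,0.2],[0,0,0,0,0,0,0.2],[0,0,0,0,0,0,0.2]]]'
```

```text
ft_force: [0.7, -0.3, -2.8]
grip_width: 0.0301
grip_force: 25.0
time: 26.72
position: [0.4295, 0.319, 0.0959]
tool_rot: [0.091, 0.996, 0.0, 0.0]
ft_force: [-0.1, 0.4, -2.3]
grip_width: 0.0302
grip_force: 25.0
```

```bash
python3 -m pendant '[[[0,0,0.0006,0,0,0,0.2],[0,0,0.0006,0,0,0,0.2],[0,0,0,0,0,0,0.2],[0,0,0,0,0,0,0.2],[0,0,0,0,0,0,0.2]]]'
```

```text
time: 27.35
position: [0.4295, 0.3191, 0.0958]
tool_rot: [0.091, 0.996, 0.0, 0.001]
ft_force: [-1.9, -0.8, 7.9]
grip_width: 0.03
grip_force: 25.0
```

```bash
python3 -m pendant '[[[0,0,0,0,0,0,0.4],[0,0,0,0,0,0,0.55],[0,0,0,0,0,0,0.7],[0,0,0,0,0,0,0.7],[0,0,-0.01,0,0,0,0.7]]]' >/dev/null
python3 -m pendant '[[[0,0,-0.02,0,0,0,0.7],[0,0,-0.03,0,0,0,0.7],[0,0,-0.03,0,0,0,0.7],[0,0,-0.02,0,0,0,0.8],[-0.0058,-0.0423,0,0,0,0,1]]]' |tail -2
python3 -m pendant '[[[-0.0058,-0.0423,0,0,0,0,1],[-0.0058,-0.0423,0,0,0,0,1],[-0.0058,-0.0423,0,0,0,0,1],[-0.0058,-0.0423,0,0,0,0,1],[-0.0058,-0.0423,0,0,0,0,1]]]' >/dev/null
python3 -m pendant '[[[-0.0058,-0.0423,0,0,0,0,1],[-0.0058,-0.0423,0,0,0,0,1],[-0.0058,-0.0423,0,0,0,0,1],[-0.0058,-0.0423,0,0,0,0,1],[0,0,0,0,0,0,1]]]' >/dev/null
python3 -m pendant '[[[0,0,0,0,0,0,1],[0,0,0,0,0,0,1],[0,0,0,0,0,0,1],[0,0,0,0,0,0,1],[0,0,0,0,0,0,1]]]'
python3 - <<'E'
from h import *
c=grab("wrist");cv2.imwrite("pics/w8.png",c["img"][120:300,220:420][:,:,::-1].repeat(3,0).repeat(3,1))
front("yellow",.079,box=(285,360,180,300))
to(.410,-.107,.095)
E
```

```text
grip_width: 0.0726
grip_force: 0.0
time: 30.48
position: [0.4099, -0.1073, 0.2042]
tool_rot: [0.09, 0.996, 0.0, -0.0]
ft_force: [-0.3, -0.8, 0.5]
grip_width: 0.087
grip_force: 0.0
yellow (293, 210, 50, 35) ring - TCP mm [-1.5 -2.6] world [ 0.411  -0.1102]
mm [ -0.    0.5 109.2] deg [ 0.   -0.01  0.01]
```

View pics/w8.png

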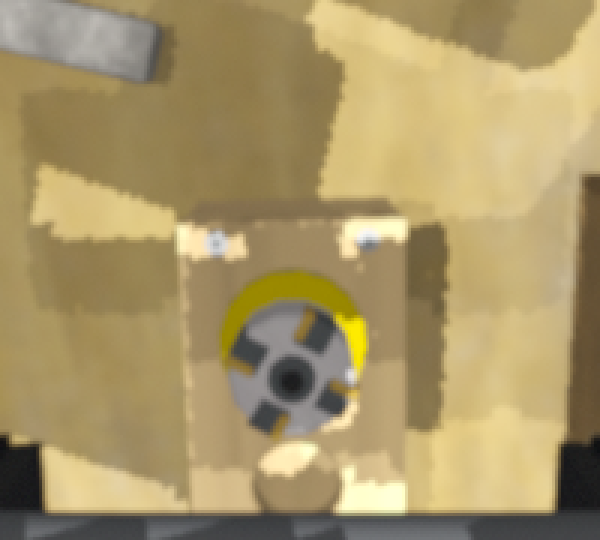

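The yellow ring is centred at column 318 with its front edge at row 210, close to under the gripper. Grasping.

```bash
python3 -m pendant '[[[-0.0007,-0.0012,0.015,0,0,0,1],[0,0,0.03,0,0,0,0.9],[0,0,0.03,0,0,0,0.8],[0,0,0.02,0,0,0,0.7],[0,0,0.014,0,0,0,0.6]]]' >/dev/null
python3 -m pendant '[[[0,0,0,0,0,0,0.6],[0,0,0,0,0,0,0.5],[0,0,0,0,0,0,0.3],[0,0,0,0,0,0,0.2],[0,0,0,0,0,0,0.2]]]'
python3 -m pendant '[[[0,0,-0.01,0,0,0,0.2],[0,0,-0.025,0,0,0,0.2],[0,0,-0.03,0,0,0,0.2],[0,0,-0.03,0,0,0,0.2],[0,0,-0.015,0,0,0,0.2]]]'
python3 - <<'E'
from h import *
c=grab("wrist");cv2.imwrite("pics/w9.png",c["img"][:,:,::-1])
front("yellow",pose()[0][2]-.032+.017,box=(285,360,200,300))
to(.477,.3082,.204)
E
```

```text
time: 31.82
position: [0.4107, -0.1093, 0.0957]
tool_rot: [0.091, 0.996, -0.0, 0.001]
ft_force: [-1.0, -1.3, 3.7]
grip_width: 0.0302
grip_force: 25.0
time: 32.45
position: [0.4104, -0.1088, 0.207]
tool_rot: [0.091, 0.996, -0.0, 0.001]
ft_force: [0.2, 0.7, -2.3]
grip_width: 0.0301
grip_force: 25.0
yellow (285, 244, 71, 35) ring - TCP mm [ 0.5 -0.6] world [ 0.4105 -0.1097]
yellow (322, 271, 12, 20) ring - TCP mm [-14.    3.2] world [ 0.4255 -0.1085]
mm [ 10.4 422.4   2.4] deg [-0.06  0.2  -0.  ]
```

View pics/w9.png

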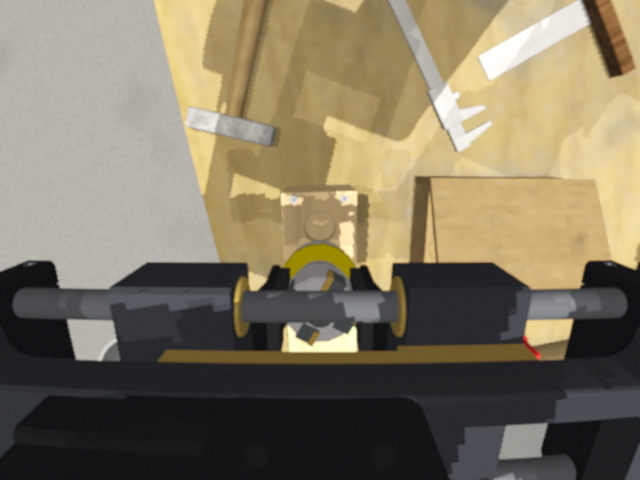

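Yellow is held upright, with its ring front edge at (320,244). Carrying it over.

```bash

python3 -m pendant '[[[0.001,0.0422,0,0,0,0,0.2],[0.001,0.0422,0,0,0,0,0.2],[0.001,0.0422,0,0,0,0,0.2],[0.001,0.0422,0,0,0,0,0.2],[0.001,0.0422,0,0,0,0,0.2]]]' >/dev/null
python3 -m pendant '[[[0.001,0.0422,0,0,0,0,0.2],[0.001,0.0422,0,0,0,0,0.2],[0.001,0.0422,0,0,0,0,0.2],[0.001,0.0422,0,0,0,0,0.2],[0.001,0.0422,0,0,0,0,0.2]]]' >/dev/null
python3 -m pendant '[[[0,0,0,0,0,0,0.2],[0,0,0,0,0,0,0.2],[0,0,0,0,0,0,0.2],[0,0,0,0,0,0,0.2],[0,0,0,0,0,0,0.2]]]'
python3 - <<'E'
from h import *
to(.477,.3082,.0945)
E
```

```text
time: 34.42
position: [0.4769, 0.3073, 0.2054]
tool_rot: [0.091, 0.996, 0.0, -0.0]
ft_force: [-0.0, -0.5, -3.5]
grip_width: 0.0299
grip_force: 25.0
mm [  0.    0.9 110.9] deg [ 0.   -0.   -0.07]
```

```bash
python3 -m pendant '[[[-0.0002,0.001,0.015,0,0,0,0.2],[0,0,0.03,0,0,0,0.2],[0,0,0.03,0,0,0,0.2],[0,0,0.02,0,0,0,0.2],[0,0,0.01,0,0,0,0.2]]]' | tail -3;  python3 -m pendant '[[[0,0,0.003,0,0,0,0.2],[0,0,0.001,0,0,0,0.2],[0,0,0.0006,0,0,0,0.2],[0,0,0,0,0,0,0.2],[0,0,0,0,0,0,0.2]]]'
```

```text
ft_force: [0.6, -0.5, -3.1]
grip_width: 0.0302
grip_force: 25.0
time: 35.67
position: [0.4774, 0.309, 0.0961]
tool_rot: [0.091, 0.996, 0.0, 0.0]
ft_force: [-0.2, 0.4, -3.0]
grip_width: 0.0303
grip_force: 25.0
```

```bash
python3 -m pendant '[[[0,0,0.0006,0,0,0,0.2],[0,0,0.0006,0,0,0,0.2],[0,0,0,0,0,0,0.2],[0,0,0,0,0,0,0.2],[0,0,0,0,0,0,0.2]]]'
```

```text
time: 36.3
position: [0.4774, 0.3089, 0.0957]
tool_rot: [0.091, 0.996, 0.0, 0.0]
ft_force: [-0.9, -1.6, 5.9]
grip_width: 0.0303
grip_force: 25.0
```

Contact. Release, rise, back off toward −y, then check.

```bash
python3 -m pendant '[[[0,0,0,0,0,0,0.4],[0,0,0,0,0,0,0.55],[0,0,0,0,0,0,0.7],[0,0,0,0,0,0,0.7],[0,0,-0.01,0,0,0,0.7]]]' >/dev/null
python3 -m pendant '[[[0,0,-0.02,0,0,0,0.7],[0,0,-0.03,0,0,0,0.7],[0,0,-0.03,0,0,0,0.7],[0,0,-0.03,0,0,0,0.8],[0,-0.04,0,0,0,0,1]]]' >/dev/null
python3 -m pendant '[[[0,-0.05,0,0,0,0,1],[0,-0.05,0,0,0,0,1],[0,-0.05,0,0,0,0,1],[0,-0.05,0,0,0,0,1],[0,0,0,0,0,0,1]]]'
python3 - <<'E'
from h import *
t=grab("top");s=grab("side")
a=cv2.resize(t["img"][185:315,150:410],(800,400));b=cv2.resize(s["img"][120:280,200:400],(250,200))
cv2.imwrite("pics/fin.png",np.vstack([a,np.hstack([b,cv2.resize(s["img"][150:250,220:340],(240,200)),np.zeros((200,310,3),np.uint8)])])[:,:,::-1])
for col in H:
    m=mask(t["img"],col); m[:,:235]=0;m[:,300:]=0
E
```

```text
time: 38.17
position: [0.4334, 0.0703, 0.2151]
tool_rot: [0.093, 0.996, -0.0, 0.0]
ft_force: [0.5, -0.3, -0.1]
grip_width: 0.0872
grip_force: 0.0
```

View pics/fin.png

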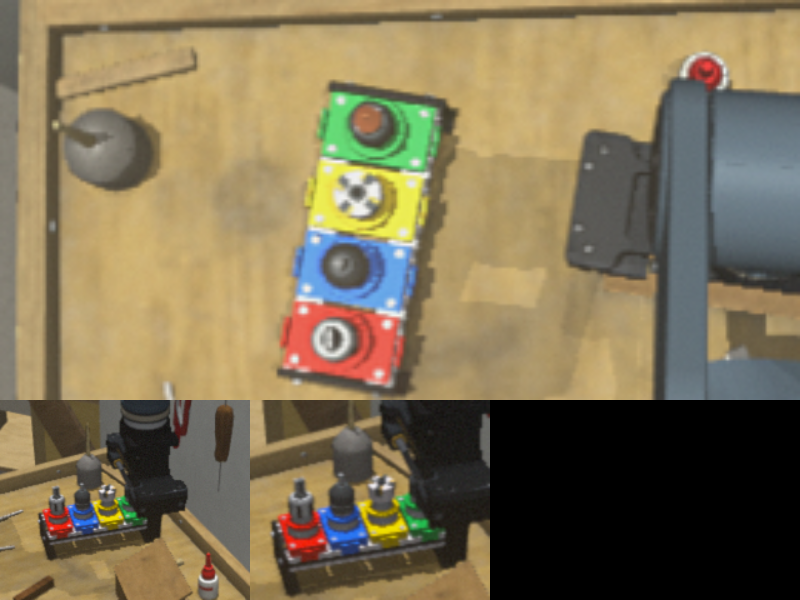

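All four holders stand upright in their matching cups, the bottle and can stand where they were, and the gripper is clear.

```bash
python3 -c "
from rig import hand_in
print(hand_in())"
```

```text
the job is handed in; nothing more can be done
None
```

I moved all four tool holders into the cups of their own colour, lowered each until its flange touched and then released it; the oil can and bottle were left standing. I handed the job in at about 38 s of the 112 s allowed; the hand-in reported no verdict.

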